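Clip the alignment target on the slide and bring it to the laser notch

TASK

Take the spring clip with the white target disc off its stand, clip it fully home on the upright steel tab of the sliding carriage with the disc facing the laser side, and let go of it. Then take the carriage by its black finger block and slide it along the rail until its spring ball clicks into the notch, and finish there, still holding the finger block with the carriage at rest in the notch. Do not knock over or shift the bottles, beaker, vial or driver standing about.

Things in the scene. Friction and masses are not known exactly. Their poses are not given: they have to be found in the camera images.
- clip: Grey plastic spring clip like a clothes peg, jaws down, clipped on the stand's plate. Origin mid hinge line; z up to the handles, y the way handles and jaws close, 16 mm wide in x. Ribbed handles at z 4 to 49 mm, in a V: at rest 44 mm over the outsides at the top, 37 at z 28; squeezed parallel 24 mm. Squeezing at z 28 takes 9 N; grip 30 to 40 N holds it firmly at its stop. About 65 g.
- clip_foot (a point): Underside of the clip's middle block between the jaws, 8 mm below clip's origin: it rests on the plate's top edge when the clip is fully home. Same axes as the clip.
- clip_disc (a point): Centre of the clip's white target disc (32 mm across, 2 mm thick, black dot), at x +17.5 mm, z -15 mm in the clip's frame, facing the clip's +x.
- clip_jaw (a joint): Opening of one jaw (the other mirrors it), rad: 0 when gripping a 5 mm plate, 0.22 fully open (handles squeezed parallel, 19 mm between the jaw tips), -0.07 shut on nothing. Sprung shut. The jaws are 16 mm wide and reach 33 mm below the clip's origin.
- clip_stand: Fixed stand: 70 x 70 x 12 mm dark base with an upright steel plate, 5 mm thick in y, 22 mm wide in x, its top edge 67 mm above the table. Origin under its centre. The clip sits on the plate.
- rail: Fixed aluminium slide rail, 342 mm long in y, 50 mm wide, 22 mm high. Origin under its centre. The carriage slides along its +y (robot's left). The grey laser tube on its +x side points across it in -x, 73 mm above the table (top at 92 mm), its end 83 mm from the rail's centre line; its place along the rail differs from run to run.
- carriage (a joint): Travel of the carriage along the rail's +y, 0 to 0.165 m (end stop); starts at 0 to 0.03; drags with about 3 N. The notch lies somewhere in 0.075 to 0.13, where the tab is in line with the laser tube. The ball draws the carriage in over the last 5 mm (the force on the fingers flips for a moment); getting out takes about 20 N: ease along at 10 to 20 mm/s with a force stop of 5 to 7 N.
- tab_top (a point): Middle of the top edge of the carriage's upright steel tab, 81 mm above the table: 5 mm thick in y, 22 mm wide in x, 42 mm tall above the carriage plate (60 x 130 x 16 mm). Axes as the rail (x towards the laser, y along the travel).
- finger_block (a point): Middle of the top of the carriage's black finger block, 85 mm above the table, 85 mm ahead of the tab in the rail's +y: 26 mm in x, 18 in y, 46 tall. Grip from above, fingers closing along the rail's y, opened 45 to 60 mm to clear the clip. Axes as the rail.
- plunger (a joint): How far the carriage's spring ball (its steel button stands on the carriage midway between tab and finger block) has dropped, m: about 0.0005 while riding on the plain strip, about 0.003 when seated in the notch.
- solvent_bottle: Clear bottle with blue cap, 86 mm across, 170 mm tall, standing upright. Origin under its centre. Leave alone.
- small_bottle: Amber bottle with blue cap, 56 mm across, 130 mm tall, standing upright. Origin under its centre. Leave alone.
- beaker: Open glass beaker, 60 mm across, 75 mm tall. Origin under its centre. Leave alone.
- vial: Small capped glass vial, 26 mm across, 50 mm tall. Origin under its centre. Leave alone.
- hex_driver: Hand driver with black handle, 160 mm long, lying along its x. Leave alone.
Mind the look-alikes: they are no part of the job. Of the things like the clip, leave any that is red; of the rest the smaller one is meant.

How it is judged:
By the outcome, as a careful person would: the job done as asked, in the order asked, and still so for the second after the job is handed in, while the arm keeps its last pose, push and grip.
It also fails if it takes over 58 s, if anything falls off the work surface, if the arm or the gripper's body presses on something with over 40 N, if the wrist force passes 120 N, or if a joint passes its speed limit or range.

ROBOT

A 7-joint arm with a two-finger parallel gripper is mounted at the origin on the work surface. World frame = base frame: x ahead of the robot, y to its left, z up, the work surface at z = 0. Lengths are in m, angles in rad, forces in N, time in s.
With the tool pointing down it reaches from about 0.425 to 0.875 m from the base axis. Payload 4.7 kg.
Tool frame: the origin (TCP) lies midway between the tips of the shut fingers; the grasp point (between the pads) lies 19 mm behind it (ctrl.grip_point_offset is the distance from the TCP to the grasp point, in m); z points along the fingers, y is the line along which they close (so a half turn about z gives the same grasp; the last joint's range is limited). The gripper opens to 87 mm and grips with 3 to 60 N. Pads are 19 mm wide; open, the fingers measure 117 mm over their backs; the gripper's body (75 mm by 190 mm) begins 51 mm behind the grasp point.
Start: joints at [1.349, 0.321, -0.07, 1.45, 0.023, 1.371, -0.057], TCP at [0.152, -0.632, 0.223] pointing down, gripper open.
Joint ranges: [-2.86, 2.86], [-0.3, 2.09], [-1.38, 1.24], [0.06, 2.45], [-1.56, 4.7], [0.09, 2.05], [-2.69, 2.69]. Speed limits (rad/s): [2.57, 2.57, 3.14, 3.14, 3.14, 3.14, 3.14].

INTERFACE

Orientations are given as a rotation vector (axis times angle).
In Python, from bench import ctrl gives the robot as it stands.
- The arm moves only by the tool move_arm, never from a script. Its argument "increments" is text: rows parted by semicolons, each of 7 numbers parted by spaces: the shift along the world's x, y, z in mm, then the turn, a rotation vector about the world's x, y, z in degrees, then the closure in counts, from 0 (fully open) to 255 (shut). A call has exactly 8 rows; each row shifts and turns the commanded pose from where the row before left it; what a row does not reach is not made up. A row lasts 1/12 s, in which the tool goes at most 41.7 mm and 7.16 degrees, less where a joint would pass 70% of its speed; a pose out of reach is approached as far as the arm can. A call with a gripper value outside its range is refused whole. The fingers move at their own pace and stop on an object; "grip_force" is the grip in N (left out, the last holds). Time passes only in rows, so rows that do not move let the fingers close, or fill a call up. It gives the time, the measured TCP pose, the force, the opening and the grip force at its end, in the units of the state.
- ctrl.get_state(): the state, without advancing time (a new reading comes with each control period).
- ctrl.get_image(name): name is "scene" or "top" or "wrist"; returns a dict with "frame" (480x640x3 uint8, red, green, blue), "depth" (480x640 float32, m along the optical axis (not along the pixel's ray), 0 where there is no reading), "fx", "fy", "cx", "cy" (pixels), "k1" (the pictures are not rectified: a ray, as slopes to the right and down, at radius r is drawn at 1 + k1 r^2 times it, then the intrinsics apply), "position" and "orientation" of the camera in the world. Camera axes: x right, y down, z forward; pixel columns grow to the right and rows downward; lengths in m; the calibration is good to about 2 mm. A picture is of the moment at which its call begins.
- ctrl.close_job(): hands the job in; it is judged then, once.
Trained networks look in a picture, given as the dict that the camera call returned (one of the last four; its "shot" number tells which), for a name from the list of things; names that differ only in an ending like _2 or _b are one class to them, and where a whole thing is asked for, a point or a joint stands for the part that bears it (a point fixed in the world has none). Each returns a list of dicts, best first, with "score" (0 to 1); they miss things now and then, are a little off and sometimes report something else, mostly with a low value. They report only what shows in the picture. A call takes as long as a camera call. They do not tell look-alikes from the thing itself.
- ctrl.find_in(target, picture): "centre" ([x, y, z] in m, in world coordinates, good to about 4 mm: the middle of the surface that is visible of it).
- ctrl.silhouettes(target, picture): "region" (480x640 bool, what is visible of it).
The state is a dict: "time": time; "joint_positions": joint angles; "qd": joint speeds; "joint_torque": joint torques, N m; "position": TCP position; "tool_rot": TCP orientation; "ft_force": force on the tool from outside, world axes, zero at the start; "torque": the same for the moment, N m; "grip_width": opening from 0.0 (shut) to 1.0 (fully open); "grip_force": force on a finger pad.
Only numpy, scipy, OpenCV 4.12 (cv2) and the standard library are available. Lean on these libraries where they do the work, as an engineer would, in place of code of your own. Each camera call takes 0.05 s, during which the arm holds its last target. There are 200 camera calls.

## Working session

There is one attempt and no reset: what is moved stays moved. The work goes in short steps, Python scripts to look and compute and a tool call to move; the robot and the scene stay as the last step left them, time stands still between calls to the robot, and variables do not carry over. Pictures are saved under pics/ and viewed, at most 10 in all, crops included, and the job is handed in when it is done.

Besides the shell and the picture viewer there is one more tool, called after "Call:" by a JSON object that holds its "fn" and its "kwargs", one argument or row to a line. move_arm: Moves the arm, as the interface text tells. Its arguments: {"type":"object","properties":{"increments":{"type":"string"},"grip_force":{"type":"number"}},"required":["increments"]}

```bash
mkdir -p pics
cat > h.py <<'E'
from bench import ctrl
import numpy as np, cv2
from scipy.spatial.transform import Rotation as R
def cam(p):
    o=np.array(p["orientation"],float)
    Rm=o if o.shape==(3,3) else (R.from_rotvec(o) if o.size==3 else R.from_quat(o)).as_matrix()
    return Rm,np.array(p["position"])
def K(p): return np.array([[p["fx"],0,p["cx"]],[0,p["fy"],p["cy"]],[0,0,1.]]),np.array([p["k1"],0,0,0.])
def cloud(p):
    k,d=K(p); Rm,t=cam(p)
    v,u=np.mgrid[:480,:640]; uv=np.stack([u,v],-1).reshape(-1,1,2).astype(float)
    n=cv2.undistortPoints(uv,k,d).reshape(480,640,2); z=p["depth"]
    P=np.dstack([n*z[...,None],z])@Rm.T+t; P[z<=0]=np.nan
    return P
def proj(p,X):
    k,d=K(p); Rm,t=cam(p)
    rv=cv2.Rodrigues(Rm.T)[0]
    return cv2.projectPoints(np.atleast_2d(X).astype(float),rv,-Rm.T@t,k,d)[0].reshape(-1,2)
def save(p,n): cv2.imwrite("pics/"+n+".png",p["frame"][...,::-1])
E
python3 - <<'E'
from h import *
s=ctrl.get_state(); print(s["time"],s["position"],s["tool_rot"])
for n in("scene","top"):
    p=ctrl.get_image(n); save(p,n); print(n,p["position"],p["orientation"])
    for t in("clip","clip_disc","clip_stand","rail","tab_top","finger_block","solvent_bottle","small_bottle","beaker","vial","hex_driver"):
        print(t,[(np.round(r["centre"],3).tolist(),round(r["score"],2),proj(p,r["centre"])[0].round().tolist()) for r in ctrl.find_in(t,p)[:4]])
E
```

```text
0.0 [ 0.15169268 -0.63148698  0.22143617] [-3.11785544e+00 -3.69418880e-01  5.57998599e-04]
scene [0.93532898 0.43433159 0.66826462] [-1.10900017 -2.44388455  0.953914  ]
clip [([0.318, 0.229, 0.026], 0.97, [449.0, 236.0]), ([0.378, 0.371, 0.03], 0.76, [504.0, 292.0]), ([0.507, 0.253, 0.077], 0.6, [410.0, 285.0])]
clip_disc [([0.313, 0.228, 0.02], 0.93, [450.0, 236.0]), ([0.508, 0.249, 0.079], 0.87, [407.0, 283.0]), ([0.382, 0.367, 0.029], 0.63, [501.0, 292.0])]
clip_stand [([0.505, 0.254, 0.011], 0.64, [406.0, 307.0])]
rail []
tab_top []
finger_block [([0.538, -0.158, 0.037], 0.78, [233.0, 201.0]), ([0.373, 0.135, 0.036], 0.27, [394.0, 224.0])]
solvent_bottle [([0.787, 0.274, 0.117], 0.77, [303.0, 412.0])]
small_bottle [([0.71, 0.381, 0.09], 0.73, [408.0, 430.0])]
beaker [([0.672, 0.144, 0.048], 0.89, [293.0, 322.0])]
vial [([0.374, 0.135, 0.034], 0.49, [394.0, 225.0])]
hex_driver [([0.377, -0.104, 0.022], 0.75, [304.0, 180.0])]
top [0.44998658 0.0697336  1.05617399] [-2.16216606  2.18121318 -0.08538742]
clip [([0.372, 0.369, 0.032], 0.79, [165.0, 325.0]), ([0.312, 0.233, 0.024], 0.
[... 367 characters left out ...]
0])]
rail [([0.521, -0.119, 0.018], 0.83, [415.0, 246.0]), ([0.683, 0.376, 0.09], 0.51, [156.0, 160.0])]
tab_top [([0.528, -0.164, 0.039], 0.83, [440.0, 242.0])]
finger_block [([0.527, -0.163, 0.039], 0.95, [439.0, 242.0]), ([0.364, 0.13, 0.047], 0.48, [288.0, 329.0])]
solvent_bottle [([0.75, 0.244, 0.121], 0.78, [222.0, 119.0])]
small_bottle [([0.684, 0.374, 0.09], 0.87, [157.0, 160.0]), ([0.496, 0.245, 0.081], 0.19, [225.0, 259.0])]
beaker [([0.681, 0.15, 0.035], 0.69, [277.0, 166.0]), ([0.518, -0.122, 0.021], 0.49, [417.0, 248.0])]
vial [([0.364, 0.136, 0.049], 0.49, [285.0, 329.0]), ([0.498, 0.251, 0.086], 0.27, [221.0, 258.0])]
hex_driver [([0.373, -0.109, 0.023], 0.91, [412.0, 322.0])]
```

View pics/scene.png

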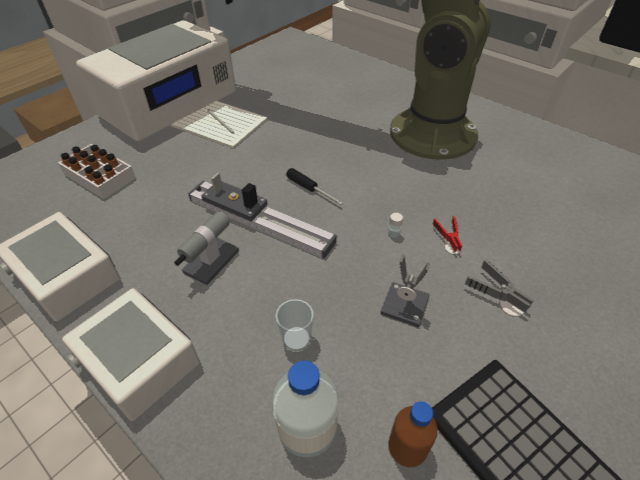

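View pics/top.png

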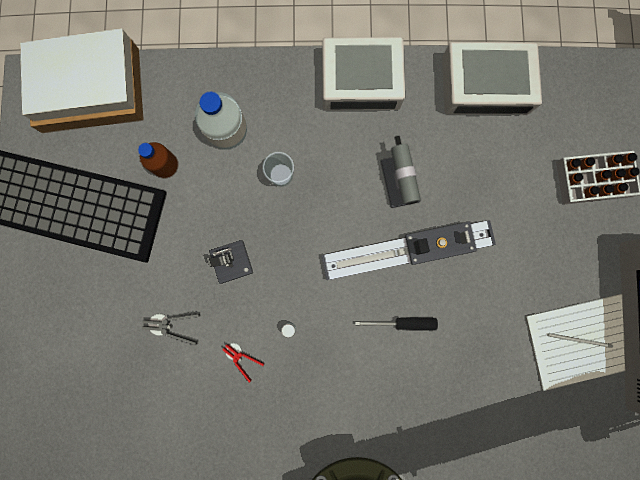

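Candidates for the clip are the grey one on the stand (scene 408,283 / top 223,259), the red one (scene 450,236 / top 236,355), and a larger grey one lying flat (scene 500,292 / top 165,325). I choose the one on the stand and will check it in a close crop.

Run:
```python
from h import *
Ps={}
pics={}
for n in("top","scene"):
    p=ctrl.get_image(n); pics[n]=p; Ps[n]=cloud(p)
def near(P,c,r): return np.hypot(P[...,0]-c[0],P[...,1]-c[1])<r
def rect(m,P,l):
    q=P[m][:,:2].astype(np.float32)
    if len(q)<6: print(l,"few",len(q));return
    (c,s,a)=cv2.minAreaRect(q*1000); print(l,"n",len(q),"z",np.nanmedian(P[m][:,2]).round(4),"mean",q.mean(0).round(4),"c",np.round(c,1),"size",np.round(s,1),"ang",round(a,1))
for n,P in Ps.items():
    z=P[...,2]
    print(n,"table z",np.nanmedian(z[near(P,(.5,.1),.06)]))
    st=near(P,(.497,.245),.06)
    rect(st&(z>.007)&(z<.017),P,"base")
    rect(st&(z>.10)&(z<.14),P,"handles")
    rect(st&(z>.112)&(z<.14),P,"handletops")
    rl=near(P,(.52,-.1),.22)&(P[...,0]<.60)&(P[...,0]>.44)
    rect(rl&(z>.017)&(z<.027),P,"rail")
    rect(rl&(z>.033)&(z<.045),P,"carr")
    for lo,hi in((.06,.095),(.076,.095)):
        m=(rl&(z>lo)&(z<hi)).astype(np.uint8)
        k,lab=cv2.connectedComponents(m)
        for i in range(1,k): rect(lab==i,P,f"tall{lo} {i}")
    rect(near(P,(.64,-.11),.12)&(z>.05)&(z<.10),P,"laser")
a=pics["top"]["frame"][225:295,185:270]; b=pics["scene"]["frame"][250:330,370:440]
A=[cv2.resize(x,(400,400),interpolation=cv2.INTER_CUBIC) for x in(a,b)]
cv2.imwrite("pics/crop1.png",np.hstack(A)[...,::-1])
```

```text
top table z -0.00023190638375036876
base n 971 z 0.0117 mean [0.4929 0.2417] c [495.  246.1] size [70.7 71.3] ang 18.0
handles n 99 z 0.1188 mean [0.4933 0.2512] c [495.2 246.2] size [15.8 45.2] ang 16.9
handletops n 71 z 0.1216 mean [0.4941 0.2497] c [495.2 246.2] size [15.8 45.2] ang 16.9
rail n 1864 z 0.0214 mean [ 0.5065 -0.0658] c [ 516.9 -106.1] size [ 54.5 341.5] ang 11.3
carr n 1751 z 0.0383 mean [ 0.5267 -0.1671] c [ 526.8 -166.4] size [ 60.4 131.4] ang 11.1
tall0.06 1 n 21 z 0.0756 mean [ 0.5989 -0.0979] c [598.7 -98. ] size [ 2.5 17.9] ang 2.3
tall0.06 2 n 68 z 0.0777 mean [ 0.5343 -0.2053] c [ 534.7 -206.6] size [21.8  6.7] ang 12.4
tall0.06 3 n 171 z 0.0838 mean [ 0.5175 -0.1201] c [ 518.  -121.9] size [26.2 18.8] ang 11.0
tall0.076 1 n 10 z 0.0811 mean [ 0.5991 -0.0987] c [598.7 -98.9] size [ 2.5 15. ] ang 2.3
tall0.076 2 n 37 z 0.0806 mean [ 0.5341 -0.2062] c [ 534.3 -206.6] size [21.2  5.5] ang 11.8
tall0.076 3 n 146 z 0.0846 mean [ 0.5177 -0.1212] c [ 518.  -121.9] size [26.2 18.8] ang 11.0
laser n 1219 z 0.086 mean [ 0.6473 -0.0932] c [624.  -98.5] size [210.9  38.3
[... 239 characters left out ...]
05 mean [0.5002 0.2458] c [498.  247.1] size [16.5 45.3] ang 18.5
rail n 1474 z 0.0209 mean [ 0.5097 -0.0531] c [ 519.4 -104.9] size [ 56.5 344. ] ang 11.5
carr n 987 z 0.0378 mean [ 0.5356 -0.1618] c [ 529.7 -165.1] size [ 61.8 132.1] ang 10.9
tall0.06 1 n 88 z 0.0721 mean [ 0.5384 -0.2038] c [ 537.2 -204.9] size [23.9  7. ] ang 7.5
tall0.06 2 n 200 z 0.0783 mean [ 0.5238 -0.118 ] c [ 521.  -121.2] size [28.9 18.6] ang 7.0
tall0.076 1 n 31 z 0.0799 mean [ 0.5373 -0.2041] c [ 537.9 -204.8] size [22.4  6.9] ang 6.5
tall0.076 2 n 110 z 0.0835 mean [ 0.523  -0.1194] c [ 521.4 -120.9] size [28.3 17.6] ang 9.0
laser n 1410 z 0.0828 mean [ 0.6503 -0.0887] c [625.5 -96.8] size [214.7  36.3] ang 9.4
```

View pics/crop1.png

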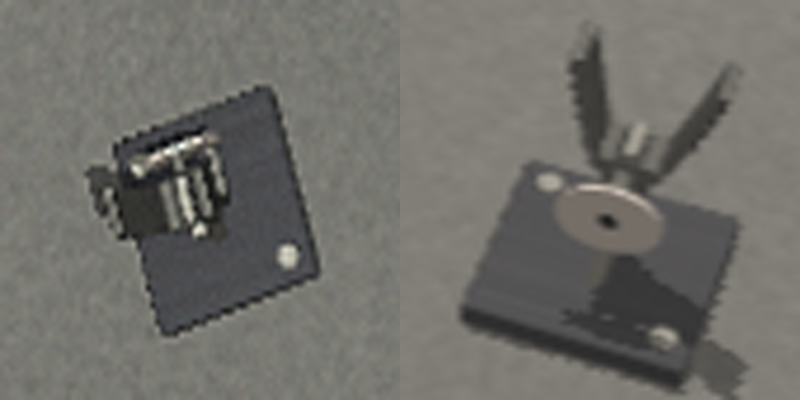

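The crop confirms it. The left half (top view) shows the grey clip on the dark stand with the disc on its +x side. The right half (scene) shows the disc with a black dot and the handles in a V. Stand and clip are at about (0.496, 0.2465), yaw +17.8°. The rail's yaw is +11.2°, tab about (0.5355, -0.206), block about (0.519, -0.1215), and about 89 mm of travel to the laser line. I'll go there now.

Call:
{"fn": "move_arm", "kwargs": {
  "increments": "30 28 5 0 0 1 0;30 28 5 0 0 1 0;30 28 5 0 0 1 0;30 28 5 0 0 1 0;30 28 5 0 0 0 0;30 28 5 0 0 0 0;30 28 5 0 0 0 0;30 28 5 0 0 0 0",
  "grip_force": 35
}}

```text
time: 1.97
position: [0.393, -0.4065, 0.2632]
tool_rot: [3.104, 0.478, 0.0]
ft_force: [-0.0, 0.2, 0.2]
grip_width: 1.0
grip_force: 0.0
```

Call:
{"fn": "move_arm", "kwargs": {
  "increments": "10 40 0 0 0 0 0;10 40 0 0 0 0 0;10 40 0 0 0 0 0;10 40 0 0 0 0 0;10 40 0 0 0 0 0;10 40 0 0 0 0 0;10 40 0 0 0 0 0;10 40 0 0 0 0 0"
}}

```text
time: 2.63
position: [0.4719, -0.0861, 0.263]
tool_rot: [3.104, 0.478, 0.001]
ft_force: [0.9, -0.5, -0.0]
grip_width: 0.998
grip_force: 0.0
```

Call:
{"fn": "move_arm", "kwargs": {
  "increments": "3 40 0 0 0 0 0;3 40 0 0 0 0 0;3 40 0 0 0 0 0;3 40 0 0 0 0 0;3 40 0 0 0 0 0;3 40 0 0 0 0 0;3 40 0 0 0 0 0;3 40 0 0 0 0 0"
}}

```text
time: 3.3
position: [0.4959, 0.2336, 0.2631]
tool_rot: [3.104, 0.477, 0.002]
ft_force: [1.6, -0.2, 0.5]
grip_width: 0.997
grip_force: 0.0
```

Run:
```python
from h import *
p=ctrl.get_image("wrist"); save(p,"w1"); P=cloud(p); z=P[...,2]
s=ctrl.get_state(); print(s["position"],p["position"])
st=np.hypot(P[...,0]-.496,P[...,1]-.246)<.06
for l,lo,hi in(("base",.007,.017),("handles",.10,.14),("tops",.115,.14),("disc",.05,.078)):
    m=st&(z>lo)&(z<hi)
    if m.sum()<6: print(l,m.sum());continue
    q=P[m][:,:2].astype(np.float32)*1000
    print(l,m.sum(),np.nanmax(P[m][:,2]).round(4),cv2.minAreaRect(q))
for t in("clip","clip_disc"): print(t,[(np.round(r["centre"],3),r["score"]) for r in ctrl.find_in(t,p)])
```

```text
[0.49377197 0.24370297 0.26305588] [0.56698431 0.25762425 0.42643644]
base 2080 0.0166 ((495.28759765625, 247.5735626220703), (70.27088165283203, 68.30813598632812), 18.136394500732422)
handles 407 0.1267 ((496.0503845214844, 248.20001220703125), (16.313419342041016, 44.96342849731445), 17.694210052490234)
tops 249 0.1267 ((495.96026611328125, 248.1712646484375), (16.124235153198242, 44.96342849731445), 17.694210052490234)
disc 257 0.078 ((499.494140625, 249.43359375), (29.990320205688477, 30.92840576171875), 16.810956954956055)
clip [(array([0.5  , 0.246, 0.084]), 0.89), (array([0.296, 0.211, 0.023]), 0.79)]
clip_disc [(array([0.379, 0.372, 0.029]), 0.96), (array([0.291, 0.212, 0.024]), 0.74), (array([0.499, 0.252, 0.083]), 0.65)]
```

View pics/w1.png

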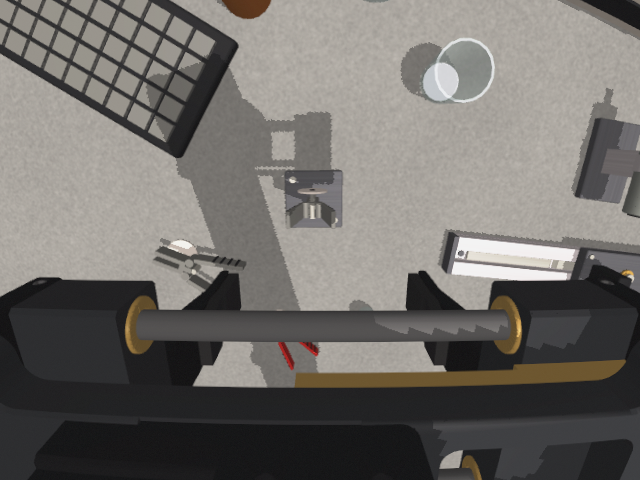

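The wrist view shows the clip upright on its stand near (313,200), centred between the open fingers, with nothing close by. The three cameras put it at about (0.4962, 0.2472).

Call:
{"fn": "move_arm", "kwargs": {
  "increments": "0 8 -10 0 0 0.3 0;0.5 7 -20 0 0 0 0;0 0 -25 0 0 0 0;0 0 -25 0 0 0 0;0 0 -18 0 0 0 0;0 0 -10 0 0 0 0;0 0 0 0 0 0 0;0 0 0 0 0 0 0"
}}

```text
time: 4.12
position: [0.4966, 0.2461, 0.1546]
tool_rot: [3.104, 0.484, -0.0]
ft_force: [0.3, 1.0, 1.1]
grip_width: 0.998
grip_force: 0.0
```

Call:
{"fn": "move_arm", "kwargs": {
  "increments": "0 1 -15 0 0 0 0;0 0 -15 0 0 0 0;0 0 -15 0 0 0 0;0 0 -12 0 0 0 0;0 0 -8 0 0 0 0;0 0 -5.5 0 0 0 0;0 0 0 0 0 0 0;0 0 0 0 0 0 0"
}}

```text
time: 4.78
position: [0.4967, 0.2482, 0.0845]
tool_rot: [-3.104, -0.486, -0.001]
ft_force: [-0.1, -0.4, -1.1]
grip_width: 1.002
grip_force: 0.0
```

Call:
{"fn": "move_arm", "kwargs": {
  "increments": "0 0 0 0 0 0 60;0 0 0 0 0 0 90;0 0 0 0 0 0 120;0 0 0 0 0 0 150;0 0 0 0 0 0 180;0 0 0 0 0 0 220;0 0 0 0 0 0 255;0 0 0 0 0 0 255"
}}

```text
time: 5.45
position: [0.4969, 0.2473, 0.0844]
tool_rot: [3.103, 0.486, 0.001]
ft_force: [0.0, -1.2, 6.1]
grip_width: 0.478
grip_force: 4.7
```

Call:
{"fn": "move_arm", "kwargs": {
  "increments": "0 0 0 0 0 0 255;0 0 0 0 0 0 255;0 0 0 0 0 0 255;0 0 0 0 0 0 255;0 0 0 0 0 0 255;0 0 0 0 0 0 255;0 0 0 0 0 0 255;0 0 0 0 0 0 255"
}}

```text
time: 6.12
position: [0.4975, 0.2482, 0.0854]
tool_rot: [3.104, 0.486, 0.004]
ft_force: [-0.4, -1.7, 6.1]
grip_width: 0.266
grip_force: 35.0
```

Call:
{"fn": "move_arm", "kwargs": {
  "increments": "0 0 5 0 0 0 255;0 0 10 0 0 0 255;0 0 15 0 0 0 255;0 0 20 0 0 0 255;0 0 20 0 0 0 255;0 0 20 0 0 0 255;0 0 15 0 0 0 255;0 0 5 0 0 0 255"
}}

```text
time: 6.78
position: [0.4972, 0.2491, 0.1971]
tool_rot: [-3.103, -0.487, -0.006]
ft_force: [-0.6, -0.5, -0.7]
grip_width: 0.269
grip_force: 35.0
```

Call:
{"fn": "move_arm", "kwargs": {
  "increments": "1 -10 0 0 0 -1 255;2 -20 0 0 0 -1 255;3 -30 0 0 0 -1 255;3 -35 0 0 0 -1 255;3 -35 0 0 0 -1 255;3 -35 0 0 0 -1 255;3 -35 0 0 0 -0.4 255;3 -35 0 0 0 0 255"
}}

```text
time: 7.45
position: [0.516, 0.0103, 0.1929]
tool_rot: [3.126, 0.309, -0.003]
ft_force: [1.8, 0.1, -0.2]
grip_width: 0.267
grip_force: 35.0
```

Call:
{"fn": "move_arm", "kwargs": {
  "increments": "3 -35 0 0 0 0 255;3 -35 0 0 0 0 255;3 -35 0 0 0 0 255;3 -35 0 0 0 0 255;3 -35 0 0 0 0 255;3 -24 0 0 0 0 255;1 -15 0 0 0 0 255;0 -5 0 0 0 0 255"
}}

```text
time: 8.12
position: [0.5348, -0.2095, 0.1926]
tool_rot: [-3.126, -0.304, 0.004]
ft_force: [0.1, -0.4, -0.7]
grip_width: 0.265
grip_force: 35.0
```

Run:
```python
from h import *
pics={n:ctrl.get_image(n) for n in("wrist","scene")}
s=ctrl.get_state(); t=np.array(s["position"]); print(s["time"],t,s["tool_rot"],s["ft_force"],s["grip_width"])
for n,p in pics.items():
    P=cloud(p); z=P[...,2]
    for l,c,lo,hi in(("tab",(.536,-.206),.074,.09),("block",(.52,-.1215),.076,.095)):
        m=(np.hypot(P[...,0]-c[0],P[...,1]-c[1])<.03)&(z>lo)&(z<hi)
        if m.sum()>5: print(n,l,m.sum(),cv2.minAreaRect(P[m][:,:2].astype(np.float32)*1000))
    m=(np.hypot(P[...,0]-t[0],P[...,1]-t[1])<.05)&(z>.13)&(z<.2)
    if m.sum()>5:
        print(n,"clip z pctl",np.percentile(z[m],[1,50,99]),"lowjaw",cv2.minAreaRect(P[m&(z<.165)][:,:2].astype(np.float32)*1000) if (m&(z<.165)).sum()>4 else "")
    q=proj(p,t)[0].astype(int); print(n,q)
w=cv2.resize(pics["wrist"]["frame"],(400,300)); u,v=proj(pics["scene"],t)[0].astype(int)
f=pics["scene"]["frame"]; v0=max(0,v-80);u0=max(0,u-100)
c=cv2.resize(f[v0:v0+150,u0:u0+200],(400,300))
cv2.imwrite("pics/c2.png",np.hstack([w,c])[...,::-1])
```

```text
8.2167 [ 0.53567263 -0.20593677  0.19324713] [-3.12467585e+00 -3.10394387e-01  1.89974014e-03] [-0.41218955  0.34092302  0.44364342] 0.2686409829689529
wrist tab 125 ((538.10205078125, -204.17169189453125), (16.10365104675293, 4.236034870147705), 11.306851387023926)
wrist block 769 ((519.0840454101562, -122.04664611816406), (25.855140686035156, 18.756074905395508), 11.64426040649414)
wrist clip z pctl [0.15258878 0.18324485 0.19941768] lowjaw ((539.1250610351562, -206.43878173828125), (24.59023094177246, 30.0200252532959), 9.390122413635254)
wrist [319 286]
scene tab 36 ((536.3678588867188, -204.2780303955078), (23.728946685791016, 7.437265396118164), 22.247312545776367)
scene block 114 ((520.8206176757812, -121.09519958496094), (27.47064971923828, 18.414535522460938), 9.404191017150879)
scene clip z pctl [0.14966199 0.17498013 0.19977172] lowjaw ((541.3143920898438, -206.17822265625), (27.266407012939453, 29.6655216217041), 14.385716438293457)
scene [204 127]
```

View pics/c2.png

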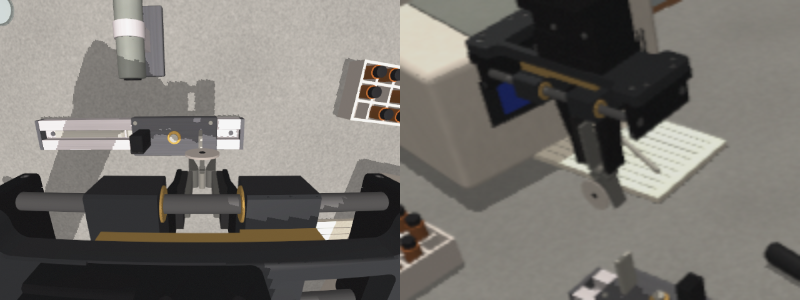

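Left half (wrist view): the clip is held centred, with its jaws just in front of the tab at about (200,140) and the disc towards the laser. Right half (scene): the clip hangs straight. Now lowering onto the tab.

Call:
{"fn": "move_arm", "kwargs": {
  "increments": "0 0.5 -10 0 0 0 255;0 0 -15 0 0 0 255;0 0 -15 0 0 0 255;0 0 -12 0 0 0 255;0 0 -10 0 0 0 255;0 0 -8 0 0 0 255;0 0 -8 0 0 0 255;0 0 -5 0 0 0 255"
}}

```text
time: 8.88
position: [0.5362, -0.2051, 0.1102]
tool_rot: [-3.126, -0.313, 0.001]
ft_force: [-0.5, -0.2, -0.7]
grip_width: 0.271
grip_force: 35.0
```

Call:
{"fn": "move_arm", "kwargs": {
  "increments": "0 0 -3 0 0 0 255;0 0 -2 0 0 0 255;0 0 -1.5 0 0 0 255;0 0 -1 0 0 0 255;0 0 0 0 0 0 255;0 0 0 0 0 0 255;0 0 0 0 0 0 255;0 0 0 0 0 0 255"
}}

```text
time: 9.55
position: [0.5365, -0.2056, 0.1038]
tool_rot: [3.126, 0.312, 0.001]
ft_force: [-0.5, -0.7, -0.9]
grip_width: 0.268
grip_force: 35.0
```

Call:
{"fn": "move_arm", "kwargs": {
  "increments": "0 0 -1 0 0 0 255;0 0 -1 0 0 0 255;0 0 -1 0 0 0 255;0 0 -0.5 0 0 0 255;0 0 0 0 0 0 255;0 0 0 0 0 0 255;0 0 0 0 0 0 255;0 0 0 0 0 0 255"
}}

```text
time: 10.22
position: [0.5364, -0.2055, 0.1001]
tool_rot: [3.126, 0.312, 0.0]
ft_force: [-0.6, -0.3, -0.7]
grip_width: 0.267
grip_force: 35.0
```

Call:
{"fn": "move_arm", "kwargs": {
  "increments": "0 0 -0.5 0 0 0 255;0 0 0 0 0 0 255;0 0 -0.5 0 0 0 255;0 0 0 0 0 0 255;0 0 -0.5 0 0 0 255;0 0 0 0 0 0 255;0 0 0 0 0 0 255;0 0 0 0 0 0 255"
}}

```text
time: 10.88
position: [0.5365, -0.2056, 0.0994]
tool_rot: [3.125, 0.312, 0.0]
ft_force: [-2.3, -0.2, 6.4]
grip_width: 0.266
grip_force: 35.0
```

Call:
{"fn": "move_arm", "kwargs": {
  "increments": "0 0 -0.5 0 0 0 255;0 0 0 0 0 0 255;0 0 0 0 0 0 185;0 0 0 0 0 0 175;0 0 0 0 0 0 165;0 0 0 0 0 0 155;0 0 0 0 0 0 145;0 0 0 0 0 0 130"
}}

```text
time: 11.55
position: [0.5364, -0.2058, 0.098]
tool_rot: [3.126, 0.312, 0.0]
ft_force: [-0.1, -1.2, 1.0]
grip_width: 0.441
grip_force: 3.4
```

Call:
{"fn": "move_arm", "kwargs": {
  "increments": "0 0 0 0 0 0 110;0 0 0 0 0 0 80;0 0 0 0 0 0 60;0 0 0 0 0 0 60;0 0 0 0 0 0 60;0 0 0 0 0 0 60;0 0 0 0 0 0 60;0 0 0 0 0 0 60"
}}

```text
time: 12.22
position: [0.5363, -0.2055, 0.0981]
tool_rot: [3.126, 0.312, -0.0]
ft_force: [-0.2, -0.4, 0.5]
grip_width: 0.763
grip_force: 0.0
```

Call:
{"fn": "move_arm", "kwargs": {
  "increments": "0 0 5 0 0 0 60;0 0 10 0 0 0 60;0 0 15 0 0 0 60;0 0 20 0 0 0 60;0 0 20 0 0 0 60;0 0 10 0 0 0 60;0 0 5 0 0 0 60;0 0 0 0 0 0 60"
}}

```text
time: 12.88
position: [0.537, -0.2058, 0.1845]
tool_rot: [3.124, 0.312, 0.003]
ft_force: [0.2, 0.5, -0.0]
grip_width: 0.765
grip_force: 0.0
```

Run:
```python
from h import *
pics={n:ctrl.get_image(n) for n in("wrist","scene")}
s=ctrl.get_state(); print(s["time"],s["position"],s["ft_force"],s["grip_width"])
for n,p in pics.items():
    P=cloud(p); z=P[...,2]
    for l,c,lo,hi in(("handles",(.536,-.206),.122,.15),("block",(.52,-.1215),.076,.095)):
        m=(np.hypot(P[...,0]-c[0],P[...,1]-c[1])<.035)&(z>lo)&(z<hi)
        if m.sum()>5: print(n,l,m.sum(),np.percentile(z[m],98).round(4),cv2.minAreaRect(P[m][:,:2].astype(np.float32)*1000))
w=cv2.resize(pics["wrist"]["frame"],(400,300))
f=pics["scene"]["frame"]; u,v=proj(pics["scene"],[.536,-.206,.09])[0].astype(int)
c=cv2.resize(f[v-50:v+40,u-50:u+70],(400,300),interpolation=cv2.INTER_CUBIC)
cv2.imwrite("pics/c3.png",np.hstack([w,c])[...,::-1])
```

```text
12.9833 [ 0.5358743  -0.20550476  0.18242543] [-0.63634938 -0.29507835 -0.02271203] 0.7610426826459826
wrist handles 660 0.1394 ((535.2797241210938, -205.05653381347656), (16.461095809936523, 45.43096923828125), 11.48775863647461)
wrist block 826 0.0873 ((518.638427734375, -122.08787536621094), (26.605941772460938, 18.827991485595703), 11.928314208984375)
scene handles 106 0.1377 ((537.4724731445312, -204.52325439453125), (19.747652053833008, 47.02292251586914), 10.534202575683594)
scene block 112 0.0855 ((521.175048828125, -121.0522232055664), (26.73029136657715, 18.358089447021484), 10.277608871459961)
```

View pics/c3.png

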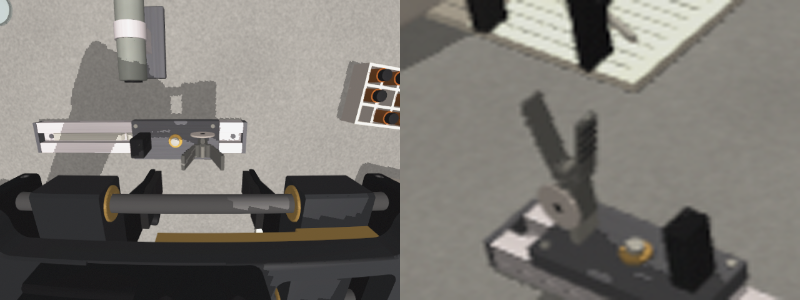

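The wrist view shows the clip standing on the tab at about (203,145). The scene crop shows it upright with the disc towards the laser. Handle tops are at 138 mm, which matches fully home (89+49). Next is the finger block. I'll keep the TCP at or above 73 mm so the wide gripper body clears the clip handles.

Call:
{"fn": "move_arm", "kwargs": {
  "increments": "-2.5 12 0 0 0 0 95;-3.5 18 0 0 0 0 95;-4 20 0 0 0 0 95;-4 18 0 0 0 0 95;-2 10 0 0 0 0 95;-0.5 5.5 0 0 0 0 95;0 0 0 0 0 0 95;0 0 0 0 0 0 95"
}}

```text
time: 13.65
position: [0.5199, -0.1224, 0.1832]
tool_rot: [3.125, 0.312, 0.0]
ft_force: [0.3, 0.1, 0.7]
grip_width: 0.629
grip_force: 0.0
```

Call:
{"fn": "move_arm", "kwargs": {
  "increments": "0 0 -10 0 0 0 95;0 0 -15 0 0 0 95;0 0 -15 0 0 0 95;0 0 -15 0 0 0 95;0 0 -15 0 0 0 95;0 0 -10 0 0 0 95;0 0 -5 0 0 0 95;0 0 0 0 0 0 95"
}}

```text
time: 14.32
position: [0.5189, -0.1224, 0.0965]
tool_rot: [-3.125, -0.311, 0.004]
ft_force: [0.0, -0.7, -0.2]
grip_width: 0.63
grip_force: 0.0
```

Call:
{"fn": "move_arm", "kwargs": {
  "increments": "0 0.5 -6 0 0 0 95;0 0 -6 0 0 0 95;0 0 -4 0 0 0 95;0 0 -3 0 0 0 95;0 0 -2 0 0 0 95;0 0 -1 0 0 0 95;0 0 -1 0 0 0 95;0 0 0 0 0 0 95"
}}

```text
time: 14.98
position: [0.5199, -0.1215, 0.0751]
tool_rot: [3.126, 0.312, 0.0]
ft_force: [-0.4, -0.3, 0.1]
grip_width: 0.628
grip_force: 0.0
```

Call:
{"fn": "move_arm", "kwargs": {
  "increments": "0 0 0 0 0 0 130;0 0 0 0 0 0 160;0 0 0 0 0 0 190;0 0 0 0 0 0 220;0 0 0 0 0 0 255;0 0 0 0 0 0 255;0 0 0 0 0 0 255;0 0 0 0 0 0 255",
  "grip_force": 30
}}

```text
time: 15.65
position: [0.52, -0.1223, 0.0751]
tool_rot: [3.125, 0.311, 0.001]
ft_force: [0.8, -1.3, 0.0]
grip_width: 0.201
grip_force: 30.0
```

Call:
{"fn": "move_arm", "kwargs": {
  "increments": "-0.4 2 0 0 0 0 255;-0.8 4 0 0 0 0 255;-0.8 4 0 0 0 0 255;-0.8 4 0 0 0 0 255;-0.8 4 0 0 0 0 255;-0.8 4 0 0 0 0 255;-0.8 4 0 0 0 0 255;-0.8 4 0 0 0 0 255"
}}

```text
time: 16.32
position: [0.5144, -0.0943, 0.0751]
tool_rot: [3.123, 0.309, 0.002]
ft_force: [2.6, -7.0, -1.6]
grip_width: 0.2
grip_force: 30.0
```

Call:
{"fn": "move_arm", "kwargs": {
  "increments": "-0.8 4 0 0 0 0 255;-0.8 4 0 0 0 0 255;-0.8 4 0 0 0 0 255;-0.8 4 0 0 0 0 255;-0.8 4 0 0 0 0 255;-0.8 4 0 0 0 0 255;-0.4 2 0 0 0 0 255;0 0 0 0 0 0 255"
}}

```text
time: 16.98
position: [0.5089, -0.0669, 0.0751]
tool_rot: [3.124, 0.311, 0.001]
ft_force: [2.0, -3.1, -2.4]
grip_width: 0.205
grip_force: 30.0
```

Run:
```python
from h import *
yd=np.array([-.194,.981]); xd=np.array([.981,.194])
for n in("top","scene","wrist"):
    p=ctrl.get_image(n); P=cloud(p); z=P[...,2]; s=ctrl.get_state()
    q=P[...,:2]-np.array([.5175,-.1055])
    X=q@xd; Y=q@yd
    # laser tube: x 83..200 from rail centre, z>0.08
    m=(X>.085)&(X<.2)&(abs(Y)<.08)&(z>.055)&(z<.1)
    mt=m&(z>.084)
    for l,mm in(("tube",m),("ridge",mt)):
        if mm.sum()>5: print(n,l,mm.sum(),"Y range",np.percentile(Y[mm],[2,50,98]).round(4),"X min",X[mm].min().round(3))
    c=(np.array(s["position"])[:2]-np.array([.5175,-.1055]))@yd
    b=(abs(X)<.03)&(abs(Y-(c-.085))<.035)&(z>.122)&(z<.145)
    if b.sum()>5: print(n,"clip Y range",np.percentile(Y[b],[1,99]).round(4), "expected",c-.085)
print(s["time"],s["position"],s["tool_rot"],s["ft_force"],s["grip_width"])
```

```text
top tube 1020 Y range [-0.0312 -0.013   0.0017] X min 0.085
top ridge 703 Y range [-0.0281 -0.015  -0.0025] X min 0.085
scene tube 1158 Y range [-0.0283 -0.0065  0.0023] X min 0.085
scene ridge 581 Y range [-0.0265 -0.0126 -0.0023] X min 0.085
wrist tube 9108 Y range [-0.0282 -0.0102  0.0014] X min 0.085
wrist ridge 7198 Y range [-0.0279 -0.0131 -0.0021] X min 0.085
wrist clip Y range [-0.0579 -0.0207] expected -0.04529076936620687
17.1333 [ 0.50891469 -0.06671949  0.07510723] [3.12465254e+00 3.11075462e-01 9.18592846e-04] [ 1.75290694 -4.44911088 -2.14834782] 0.2039447198069554
```

The tube axis is about 31 mm ahead of the tab. I'll go 20 mm, then ease along.

Call:
{"fn": "move_arm", "kwargs": {
  "increments": "-0.4 2 0 0 0 0 255;-0.5 2.5 0 0 0 0 255;-0.5 2.5 0 0 0 0 255;-0.5 2.5 0 0 0 0 255;-0.5 2.5 0 0 0 0 255;-0.5 2.5 0 0 0 0 255;-0.4 2 0 0 0 0 255;-0.2 1 0 0 0 0 255"
}}

```text
time: 17.8
position: [0.5055, -0.0496, 0.0751]
tool_rot: [3.124, 0.311, 0.001]
ft_force: [2.8, -5.9, -2.9]
grip_width: 0.201
grip_force: 30.0
```

Call:
{"fn": "move_arm", "kwargs": {
  "increments": "-0.2 1 0 0 0 0 255;-0.2 1 0 0 0 0 255;-0.2 1 0 0 0 0 255;-0.2 1 0 0 0 0 255;-0.2 1 0 0 0 0 255;-0.2 1 0 0 0 0 255;-0.2 1 0 0 0 0 255;-0.2 1 0 0 0 0 255"
}}

```text
time: 18.47
position: [0.5034, -0.0393, 0.0751]
tool_rot: [-3.125, -0.312, 0.0]
ft_force: [1.4, -0.7, -1.6]
grip_width: 0.206
grip_force: 30.0
```

The drag force fell away, so the ball may be drawing in. I'll continue in small steps.

Call:
{"fn": "move_arm", "kwargs": {
  "increments": "-0.1 0.5 0 0 0 0 255;0 0 0 0 0 0 255;-0.1 0.5 0 0 0 0 255;0 0 0 0 0 0 255;0 0 0 0 0 0 255;0 0 0 0 0 0 255;0 0 0 0 0 0 255;0 0 0 0 0 0 255"
}}

```text
time: 19.13
position: [0.5034, -0.039, 0.0751]
tool_rot: [3.126, 0.312, 0.0]
ft_force: [1.6, -2.0, -0.5]
grip_width: 0.2
grip_force: 30.0
```

Call:
{"fn": "move_arm", "kwargs": {
  "increments": "-0.2 1 0 0 0 0 255;0 0 0 0 0 0 255;-0.1 0.5 0 0 0 0 255;0 0 0 0 0 0 255;0 0 0 0 0 0 255;0 0 0 0 0 0 255;0 0 0 0 0 0 255;0 0 0 0 0 0 255"
}}

```text
time: 19.8
position: [0.5034, -0.0389, 0.0751]
tool_rot: [3.124, 0.311, 0.001]
ft_force: [2.7, -5.0, -1.1]
grip_width: 0.206
grip_force: 30.0
```

Call:
{"fn": "move_arm", "kwargs": {
  "increments": "-0.2 1 0 0 0 0 255;0 0 0 0 0 0 255;-0.1 0.5 0 0 0 0 255;0 0 0 0 0 0 255;0 0 0 0 0 0 255;0 0 0 0 0 0 255;0 0 0 0 0 0 255;0 0 0 0 0 0 255"
}}

```text
time: 20.47
position: [0.5033, -0.0388, 0.0751]
tool_rot: [3.123, 0.31, 0.002]
ft_force: [4.2, -7.9, -3.1]
grip_width: 0.202
grip_force: 30.0
```

8.9 N with no movement means it is seated. I'll ease off the push and check.

Call:
{"fn": "move_arm", "kwargs": {
  "increments": "0.1 -0.5 0 0 0 0 255;0.1 -0.5 0 0 0 0 255;0.1 -0.5 0 0 0 0 255;0.1 -0.5 0 0 0 0 255;0.1 -0.5 0 0 0 0 255;0.1 -0.5 0 0 0 0 255;0 0 0 0 0 0 255;0 0 0 0 0 0 255"
}}

```text
time: 21.13
position: [0.5034, -0.0389, 0.0751]
tool_rot: [3.126, 0.313, 0.0]
ft_force: [2.6, -3.7, -1.1]
grip_width: 0.202
grip_force: 30.0
```

Run:
```python
from h import *
yd=np.array([-.194,.981]); xd=np.array([.981,.194])
pics={n:ctrl.get_image(n) for n in("wrist","scene")}
s=ctrl.get_state(); print(s["time"],s["position"],s["ft_force"],s["grip_width"])
for n,p in pics.items():
    P=cloud(p); z=P[...,2]; q=P[...,:2]-np.array([.5175,-.1055]); X=q@xd; Y=q@yd
    for l,m in(("disc",(X>.008)&(X<.025)&(abs(Y+.0145)<.03)&(z>.055)&(z<.1)),("handles",(abs(X)<.015)&(abs(Y+.0145)<.03)&(z>.12)&(z<.145)),
       ("carr",(abs(X)<.031)&(z>.034)&(z<.042)&(abs(Y)<.2))):
        if m.sum()>5: print(n,l,m.sum(),"Y",np.percentile(Y[m],[1,50,99]).round(4),"X",np.percentile(X[m],[1,99]).round(3),"zmax",np.percentile(z[m],99).round(4))
w=cv2.resize(pics["wrist"]["frame"],(400,300))
f=pics["scene"]["frame"]; u,v=proj(pics["scene"],[.52,-.12,.08])[0].astype(int)
c=cv2.resize(f[v-70:v+80,u-90:u+110],(400,300),interpolation=cv2.INTER_CUBIC)
cv2.imwrite("pics/c4.png",np.hstack([w,c])[...,::-1])
```

```text
21.2333 [ 0.50339173 -0.03899215  0.07512752] [ 2.58273007 -3.60251887 -1.82175895] 0.19957466973259458
wrist disc 1388 Y [-0.0303 -0.0141  0.0002] X [0.008 0.016] zmax 0.0911
wrist handles 508 Y [-0.0311  0.0054  0.0076] X [-0.009  0.006] zmax 0.139
wrist carr 9865 Y [-0.0374  0.0273  0.0885] X [-0.013  0.028] zmax 0.0417
scene disc 137 Y [-0.0306 -0.0147 -0.0005] X [0.009 0.019] zmax 0.0902
scene carr 1022 Y [-0.0385  0.024   0.0888] X [-0.029  0.03 ] zmax 0.0417
```

View pics/c4.png

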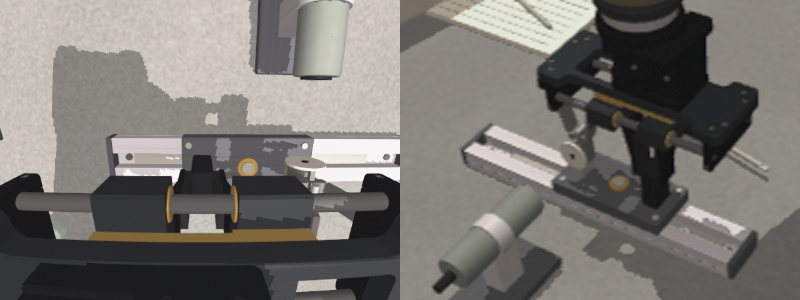

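The disc is in line with the tube (Y -14.8 against -14.2 mm). The clip is still home (handles at 139 mm), the block is held and the carriage is at rest. Handing in.

```bash
python3 -c "
from bench import ctrl
print(ctrl.close_job())"
```

```text
the job is handed in; nothing more can be done
None
```

The clip is fully home on the tab with its disc facing the laser, and the carriage is at rest in the notch with the finger block still held; the job was handed in at about 21 s and returned no verdict.

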